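# Index a board carrier under the microscope with a spring plunger

## Robot

A 7-joint arm with a two-finger parallel gripper is mounted at the origin on the work surface. World frame = base frame: x ahead of the robot, y to its left, z up, the work surface at z = 0. Lengths are in m, angles in degrees, forces in N, time in s.
With the tool pointing down it reaches from about 0.425 to 0.875 m from the base axis. Payload 4.7 kg.
Tool frame: the origin (TCP) lies at the very end of the fingers, on their centre line; the grasp point (between the pads) lies 19 mm behind it; y points along the fingers, z is the direction in which the jaws open and shut, and the axes are right-handed (so a half turn about y gives the same grasp; the last joint's range is limited). The gripper opens to 87 mm and grips with 3 to 60 N. Pads are 19 mm wide; open, the fingers measure 117 mm over their backs; the gripper's body (75 mm by 190 mm) begins 51 mm behind the grasp point.
Start: joints at [72.829, 18.392, -4.016, 83.108, 1.295, 78.541, -3.26], TCP at [0.201, -0.618, 0.223] pointing down, gripper open.
Joint ranges: [-163.93, 163.93], [-17.29, 119.83], [-79.2, 71.16], [3.27, 140.29], [-89.18, 269.18], [5.43, 117.66], [-154.24, 154.24]. Speed limits (degrees/s): [147.25, 147.25, 180, 180, 180, 180, 180].

## Interface

Orientations are given as [roll, pitch, yaw] about the fixed x, y, z axes, in that order (R = Rz(yaw) Ry(pitch) Rx(roll)).
In Python, from cell import env gives the robot as it stands.
- The arm moves only by the shell command python3 -m pendant 'ROWS' [FORCE]. ROWS is JSON, one flat list of numbers, 7 for each row, row after row: the shift along the world's x, y, z in units of 40 mm (1.0 is 40 mm), then the turn, a rotation vector about the world's x, y, z in units of 10 degrees (1.0 is 10 degrees), then the finger opening in mm, from 0 to 87. In form: [x, y, z, wx, wy, wz, jaw, x, y, z, wx, wy, wz, jaw, ...]. A call has 1 to 10 rows; each row shifts and turns the commanded pose from where the row before left it; what a row does not reach is not made up. A row lasts 1/8 s, in which the tool goes at most 62.5 mm and 10.7 degrees, less where a joint would pass 70% of its speed; a pose out of reach is approached as far as the arm can. A call is refused whole if a number of a shift passes 1 or a number of a turn 1, either way. A call with a gripper value outside its range is refused whole. The fingers move at their own pace and stop on an object; FORCE is the grip in N (left out, the last holds). Time passes only in rows, so rows that do not move let the fingers close. It gives the time, the measured TCP pose, the force and the opening at its end, in the units of the state.
- env.get_obs(): the state, without advancing time (a new reading comes with each control period).
- env.read_camera(name): name is "scene" or "top"; returns a dict with "image" (480x640x3 uint8, red, green, blue), "fx", "fy", "cx", "cy" (pixels), "k1" (the pictures are not rectified: a ray, as slopes to the right and down, at radius r is drawn at 1 + k1 r^2 times it, then the intrinsics apply), "cam_to_world" (4x4, takes a point from camera to world coordinates). Camera axes: x right, y up, looking along -z (the intrinsics and any distortion apply to the point x, -y, -z); pixel columns grow to the right and rows downward; lengths in m; the calibration is good to about 2 mm. A picture is of the moment at which its call begins. There is no depth.
- env.sign_off(): hands the job in, once; it reports no verdict.
The state is a dict: "time_s": time; "qpos": joint angles; "joint_velocities": joint speeds; "effort": joint torques, N m; "tool_pos": TCP position; "tool_rot": TCP orientation; "force": force on the tool from outside, world axes, zero at the start; "wrist_torque": the same for the moment, N m; "grip_width": finger opening in m.
Only numpy, scipy, OpenCV 4.12 (cv2) and the standard library are available. Lean on these libraries where they do the work, as an engineer would, in place of code of your own. Each camera call takes 0.05 s, during which the arm holds its last target.

## Task

The circuit board on the sloping stand has to go under the microscope. Pull the spring plunger out of the board's carrier and twist its handle into a rest notch (about 60 degrees, either way) so that it stays retracted by itself, let go of it, and slide the carrier fully against the end stop on the microscope's side (not the fume hood's). Then twist the plunger back so that its pin drops fully home and locks the carrier there; let go, and leave the loose things where they stand and do not push against the microscope or the hood.

Things in the scene. Friction and masses are not known exactly. Their poses are not given: they have to be found in the camera images.
- stand: Sloping board stand, fixed: white deck 220 x 380 mm sloping at 30 degrees, low edge towards the robot's right. Origin on the table under the deck's middle (deck surface 85 mm above it). Axes: x level, towards the high edge; y level, across the slope (the carrier's slide); z up. Deck normal = (-0.5, 0, 0.866) in these axes; heights 'above the deck' are along it. A 16 mm high stop at each end of the carrier's travel.
- carrier (a joint): Slide of the board carrier across the slope, m: 0 = middle (start, locked), +0.060 / -0.060 = at the end stop on the stand's +y / -y side. Rubs with 2.5 N, stays where left. Aluminium plate 190 mm along the slide, 180 mm up the slope, green board on it (top 12 mm above the deck, parts to 21 mm, a motor to 34 mm). Three 10 mm notches in its low edge take the 8 mm pin at -0.060, 0 and +0.060.
- tab_grip (a point): Point to grip on the carrier's finger tab: an upright aluminium plate 12 mm thick along the slide, 28 mm up the slope, reaching from the board to 52 mm above the deck; the point is on its middle 14 mm below its top. Axes: x up the slope, y along the slide (carrier joint positive), z = deck normal. With the carrier in the middle it stands 85 mm up the slope from the plunger's axis.
- plunger (a joint): Pull of the spring plunger along its axis (= deck normal), m: 0 = pin fully home in the carrier's notch, up to 0.018 pulled out. Spring 5 N at 0, 9 N at 0.013. The cross-lug of the handle clears the collar when pulled 0.012 or more; parked in a rest notch it reads about 0.009. The pin clears the carrier from about 0.007.
- twist (a joint): Turn of the plunger's handle, rad, positive counter-clockwise seen from above, range -1.28 to 1.28. Within 0.19 of 0 the lug is over its deep slots and the pin can drop home; with the pin home it cannot turn out of them. Rest notches, either way round, at +1.08 and -1.08 (lug seats within 0.95 to 1.20 and holds itself, 3 mm deep), cut in the collar with ridges beside them. Little friction.
- handle_grip (a point): Centre of the plunger's black T-handle bar, on the plunger's axis: bar 44 mm long, 12 mm thick, 16 mm high (along the axis), 58 mm above the deck when home. It moves and turns with the handle. Axes: x along the bar (the lug under it is parallel to it; up the slope when twist = 0), y across its 12 mm, z = outward along the plunger's axis (the pull direction).
- collar_top (a point): Top centre of the fixed castellated steel collar under the handle, 44 mm wide over all, 34 mm above the deck; 16 mm below the bar when home.
- microscope: Digital microscope, fixed, behind the stand: 85 mm square base, thin column, white barrel 34 mm in diameter that hangs over the board on one side of the stand. Origin on the table under the lens; base and column 120 mm farther along the stand's x.
- lens (a point): Lower end of the microscope's white barrel (its narrow lens), 235 mm above the table; which side of the stand's middle it is on (about 70 mm off) shows to which end the carrier must go. Barrel goes up to 350 mm.
- fume_hood: Fume extractor, fixed, behind the stand on the other side: same base and column, grey pipe up to 350 mm with a flared round hood 80 mm in diameter. Origin on the table under the hood; base and column 120 mm farther along the stand's x.
- hood_mouth (a point): Centre of the hood's mouth, 240 mm above the table.
- flux_bottle: Bystander, loose: flux bottle, 36 mm diameter, 90 mm tall. Origin under its middle. To be left where it stands.
- screw_jar: Bystander, loose: low jar of screws, 42 mm diameter, 50 mm tall. Origin under its middle. To be left where it stands.
- heatsink: Bystander, loose: finned aluminium heatsink, 45 x 45 x 32 mm. Origin under its middle. To be left where it stands.
- screwdriver: Bystander, loose: screwdriver lying flat, 170 mm long. Origin under its mid-length. To be left where it stands.
- solder_spool: Bystander, loose: spool, 60 mm diameter, 42 mm tall. Origin under its middle. To be left where it stands.
- parts_tray: Bystander, loose: open tray with four compartments, 120 x 80 x 30 mm. Origin under its middle. To be left where it stands.
- multimeter: Bystander, loose: black hand multimeter lying flat, 150 x 75 x 35 mm. Origin under its middle. To be left where it stands.

How it is judged (in metres and radians):
On the way, in this order (a step that is already met when the one before it is completed fails the run):
1. the plunger is parked: pulled out and twisted into a rest notch, let go of, with the carrier still in the middle (value of joint plunger above 0.007 m and (value of joint twist above 0.75 rad or value of joint twist below -0.75 rad) and contact force between twist and the fingers below 0.1 N and value of joint carrier between -0.006 and 0.006 m), for 0.3 s.
2. the carrier is against the end stop on the microscope's side, the plunger still parked (value of joint plunger above 0.007 m and (value of joint twist above 0.75 rad or value of joint twist below -0.75 rad) and ((y of lens in the frame of stand above 0 m and value of joint carrier above 0.058 m) or (y of lens in the frame of stand below 0 m and value of joint carrier below -0.058 m))), for 0.2 s.
At the end, for the whole second after the job is handed in: The carrier is within 2 mm of the end stop on the microscope's side, the plunger's pin is home (within 2 mm) in the carrier's notch with the handle turned back (within 0.4 rad of 0), and the handle and tab are let go (((y of lens in the frame of stand above 0 m and value of joint carrier above 0.058 m) or (y of lens in the frame of stand below 0 m and value of joint carrier below -0.058 m)) and value of joint plunger below 0.002 m and value of joint twist between -0.4 and 0.4 rad); the robot touches nothing.
It fails at once if a loose bystander is moved more than 30 mm or tipped over (distance of any of flux_bottle, screw_jar, heatsink, screwdriver, solder_spool, parts_tray, multimeter from where it was at the start of the episode above 0.03 m or angle between any of flux_bottle, screw_jar, heatsink, screwdriver, solder_spool, parts_tray, multimeter's own z axis and vertical above 0.5 rad).
It fails at once if the robot pushes against the microscope or the fume hood (over 8 N) (contact force between any of microscope, fume_hood and the arm above 8 N or contact force between any of microscope, fume_hood and the fingers above 8 N).
It also fails if it takes over 58 s, if anything falls off the work surface, if the arm or the gripper's body presses on something with over 40 N, if the wrist force passes 120 N, or if a joint passes its speed limit or range.

## Working session

There is one attempt and no reset: what is moved stays moved. The work goes in short steps, Python scripts to look and compute and a shell command to move; the robot and the scene stay as the last step left them, time stands still between calls to the robot, and variables do not carry over. Pictures are saved under pics/ and viewed, and the job is handed in when it is done.

```bash
ls; mkdir -p pics; python3 - <<'E'
from cell import env
import cv2
for n in ("scene","top"):
    c=env.read_camera(n); cv2.imwrite(f"pics/{n}0.png",c["image"][:,:,::-1])
    print(n,c["fx"],c["fy"],c["cx"],c["cy"],c["k1"],c["cam_to_world"])
print(env.get_obs())
E
```

```text
pics
scene 568.3036337235467 568.3036337235467 323.6825543210398 231.0647674528547 -0.010466803480977352 [[ 0.4614477  -0.71058688  0.53116128  1.21709665]
 [ 0.88699385  0.35768709 -0.2920648  -0.3637597 ]
 [ 0.01754788  0.60590942  0.79534008  1.13017928]
 [ 0.          0.          0.          1.        ]]
top 439.5400072413747 439.5400072413747 321.4360816604602 241.27447280396328 -0.08992820918880566 [[ 1.36029969e-02  9.84834631e-01 -1.72961582e-01  4.10813313e-01]
 [-9.99905074e-01  1.37769968e-02 -1.94506156e-04  1.40446030e-03]
 [ 2.19133476e-03  1.72947809e-01  9.84928552e-01  1.10534684e+00]
 [ 0.00000000e+00  0.00000000e+00  0.00000000e+00  1.00000000e+00]]
{'time_s': 0.1, 'qpos': array([72.82884853, 18.4310049 , -4.01621862, 83.16776714,  1.29554363,
       78.54036409, -3.25909769]), 'joint_velocities': array([ 0.17038271, -0.0985366 , -0.10642896, -0.14405448,  0.03153067,
        0.15815709, -0.00643084]), 'effort': array([ 2.60612687e-04, -4.92572522e+01, -4.05657962e-01, -3.13396239e+01,
       -6.41447143e-02,  3.95186828e-02,  9.71334339e-05]), 'tool_pos': array([ 0.2004406 , -0.61780887,  0.2216154 ]), 'tool_rot': array([-9.00938723e+01, -5.79273090e-03, -1.62017590e+02]), 'force': array([0.61417347, 0.30591985, 0.66686105]), 'wrist_torque': array([ 0.01919109, -0.06924437,  0.04649247]), 'grip_width': 0.08743929332027102}
```

View pics/scene0.png

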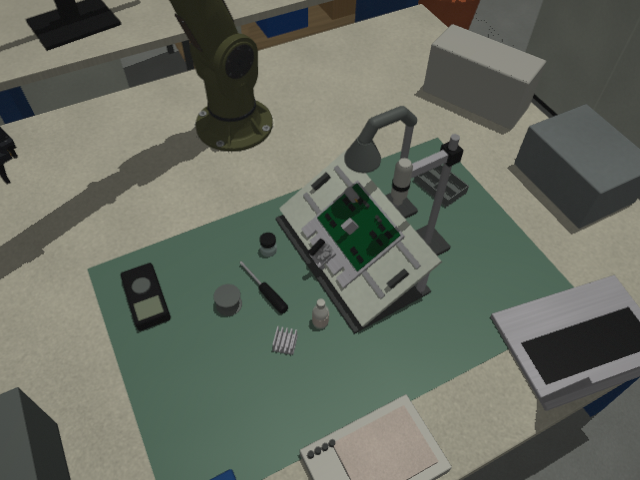

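View pics/top0.png

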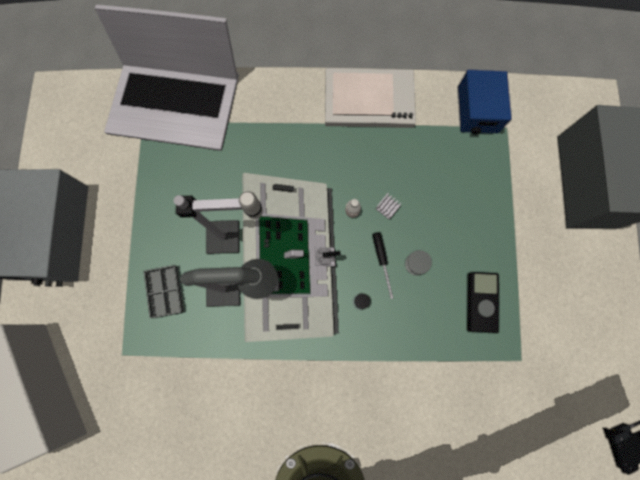

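```bash
python3 - <<'E'
import cv2
a=cv2.imread("pics/scene0.png")[130:340,250:470]; cv2.imwrite("pics/s1.png",cv2.resize(a,None,fx=2.8,fy=2.8,interpolation=cv2.INTER_CUBIC))
a=cv2.imread("pics/top0.png")[160:350,160:400]; cv2.imwrite("pics/t1.png",cv2.resize(a,None,fx=3,fy=3,interpolation=cv2.INTER_CUBIC))
E
```

```text
(no output)
```

View pics/s1.png

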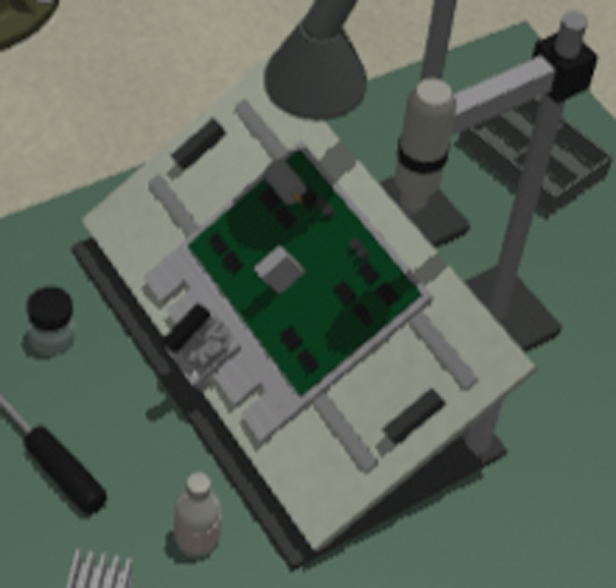

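View pics/t1.png

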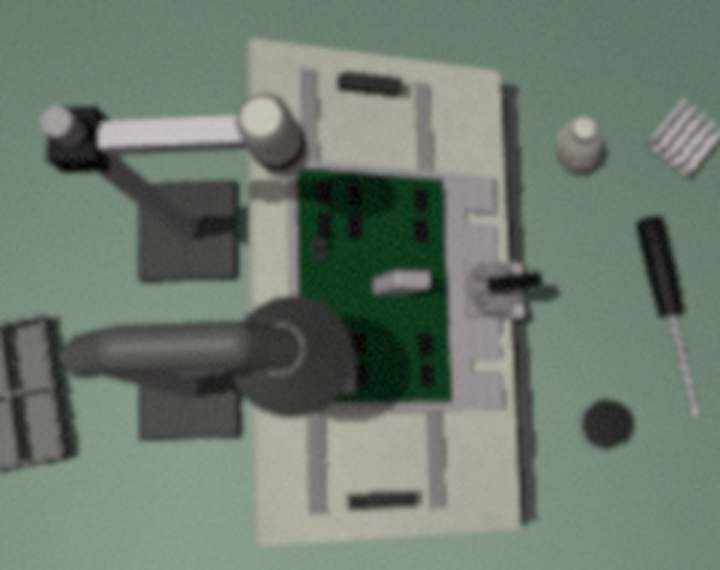

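```bash
cat > h.py <<'E'
import numpy as np, cv2
from scipy.optimize import least_squares
from scipy.spatial.transform import Rotation as Rn
CAM={"scene":(568.3036337235467,323.6825543210398,231.0647674528547,-0.010466803480977352,np.array([[ 0.4614477,-0.71058688,0.53116128,1.21709665],[0.88699385,0.35768709,-0.2920648,-0.3637597],[0.01754788,0.60590942,0.79534008,1.13017928],[0,0,0,1]])),
"top":(439.5400072413747,321.4360816604602,241.27447280396328,-0.08992820918880566,np.array([[1.36029969e-02,9.84834631e-01,-1.72961582e-01,4.10813313e-01],[-9.99905074e-01,1.37769968e-02,-1.94506156e-04,1.40446030e-03],[2.19133476e-03,1.72947809e-01,9.84928552e-01,1.10534684e+00],[0,0,0,1]]))}
def proj(n,P):
    f,cx,cy,k,T=CAM[n]; q=(np.atleast_2d(P)-T[:3,3])@T[:3,:3]
    s=np.c_[q[:,0]/-q[:,2],-q[:,1]/-q[:,2]]; s=s*(1+k*(s**2).sum(1))[:,None]
    return s*f+[cx,cy]
def tri(a,b,g=(0.5,0,0.1)):
    r=least_squares(lambda P:np.r_[proj("scene",P)[0]-a,proj("top",P)[0]-b],g)
    return r.x,np.abs(r.fun).max()
S3,C3=0.5,np.sqrt(.75)
def deck(p,u,v,h):  # stand frame -> world; u upslope, v slide, h above deck
    R=Rn.from_euler('z',p[2]).as_matrix()
    return np.array([p[0],p[1],0])+R@np.array([u*C3-h*S3,v,.085+u*S3+h*C3])
E
python3 - <<'E'
from h import *
obs=[("top",(242.7,172.7),.11,-.19),("top",(326,183.3),-.11,-.19),("top",(334,335),-.11,.19),("top",(245.7,341.7),.11,.19),
("scene",(279.6,208.6),-.11,.19),("scene",(362.5,326.4),-.11,-.19),("scene",(441,261.4),.11,-.19)]
f=lambda p:np.concatenate([proj(n,deck(p,u,v,0))[0]-x for n,x,u,v in obs])
r=least_squares(f,[.5,.05,1.57]); p=r.x; print(p,np.degrees(p[2])); print(r.fun.reshape(-1,2).round(1))
def sd(P):
    R=Rn.from_euler('z',p[2]).as_matrix(); q=R.T@(P-[p[0],p[1],0])-[0,0,.085]
    return np.array([q[0]*C3+q[2]*S3,q[1],-q[0]*S3+q[2]*C3])
for nm,a,b in [("bar top",(317,247),(331.7,254)),("tabtop",(350.4,223.6),(302,252.6)),("bottlecap",(321,303),(354.5,202.6)),("lens/barreltop",(404.8,163.5),(248,198.5)),("hoodpipe..",(363,150),(256,281))]:
    P,e=tri(np.array(a),np.array(b)); print(nm,P.round(4),e.round(2),sd(P).round(4))
E
```

```text
[0.5544495  0.07794504 1.63178567] 93.49443223518776
[[ 0.2 -0. ]
 [-0.9 -0.1]
 [-1.2  0.3]
 [ 0.3 -0.5]
 [-1.   0.6]
 [-0.5  0.2]
 [-0.1 -0.3]]
bar top [ 0.5593 -0.0204  0.097 ] 0.99 [-0.0793  0.0012  0.0596]
tabtop [0.5589 0.0538 0.1374] 4.53 [ 0.0051 -0.003   0.0576]
bottlecap [ 0.6857 -0.0746  0.086 ] 0.69 [-0.1383 -0.1217  0.0811]
lens/barreltop [0.6202 0.135  0.348 ] 0.86 [ 0.1774 -0.0691  0.2013]
hoodpipe.. [0.4806 0.1284 0.2634] 1.49 [0.1368 0.0706 0.1271]
```

```bash
cat >> h.py <<'E'
def box(p,u0,u1,v0,v1,h0,h1):
    c=[(u,v,h) for u in(u0,u1) for v in (v0,v1) for h in (h0,h1)]
    e=[(i,j) for i in range(8) for j in range(i) if bin(i^j).count("1")==1]
    return [deck(p,*x) for x in c],e
def overlay(img,n,boxes,p,roi,s,fn):
    a=cv2.resize(img[roi[1]:roi[3],roi[0]:roi[2]],None,fx=s,fy=s,interpolation=cv2.INTER_CUBIC)
    for b,col in boxes:
        P,e=box(p,*b); q=(proj(n,np.array(P))-[roi[0],roi[1]]+.5)*s
        for i,j in e: cv2.line(a,tuple(q[i].astype(int)),tuple(q[j].astype(int)),col,1,cv2.LINE_AA)
    cv2.imwrite(fn,a)
E
python3 - <<'E'
from h import *
p=[.5544495,.07794504,1.63178567]
B=[((-.102,-.058,-.006,.006,.050,.066),(0,0,255)),((-.009,.019,-.006,.006,.012,.052),(255,0,255)),((-.11,.11,-.19,.19,0,0.0001),(0,255,255))]
s=cv2.imread("pics/scene0.png");t=cv2.imread("pics/top0.png")
overlay(s,"scene",B,p,(270,170,410,290),5,"pics/os.png")
overlay(t,"top",B,p,(235,165,355,345),3.3,"pics/ot.png")
E
```

```text
(no output)
```

View pics/os.png

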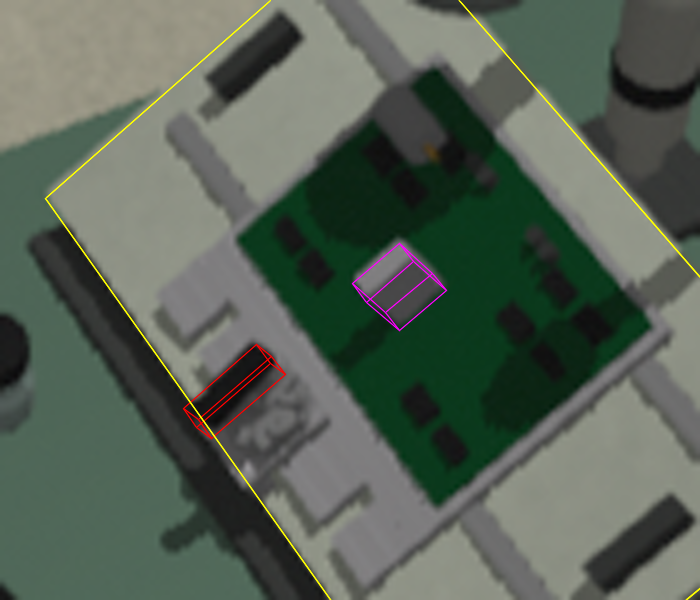

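View pics/ot.png

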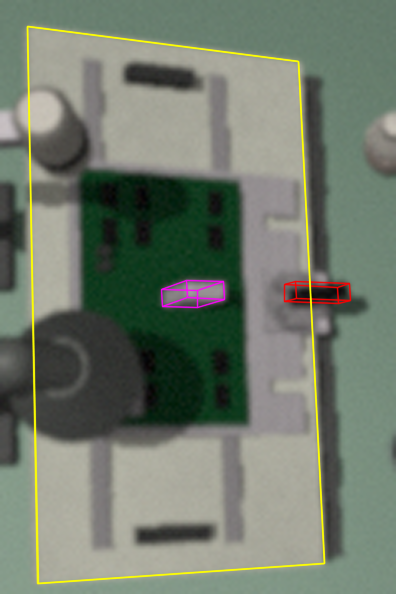

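```bash
cat >> h.py <<'E'
p=[.5544495,.07794504,1.63178567]
def Rt(tw=0,p=p):
    xs=np.array([np.cos(p[2]),np.sin(p[2]),0]); n=-S3*xs+[0,0,C3]; ys=np.array([-np.sin(p[2]),np.cos(p[2]),0])
    R=np.c_[np.cross(-n,-ys),-n,-ys]
    return Rn.from_rotvec(n*np.radians(tw))*Rn.from_matrix(R), n
def goto(target,tw=0,obs=None):
    from cell import env
    o=env.get_obs(); R0=Rn.from_euler('xyz',o["tool_rot"],degrees=True); R1,n=Rt(tw)
    d=(target-o["tool_pos"])/.04; w=np.degrees((R1*R0.inv()).as_rotvec())/10
    print("t",o["time_s"],"pos",o["tool_pos"].round(4),"shift units",d.round(3),"turn units",w.round(3),"F",o["force"].round(1),"w",round(o["grip_width"],4)); return d,w
E
python3 - <<'E'
from h import *
print(Rt()[1]); T=deck(p,-.08,0,.14); print(T); goto(T)
E
```

```text
[ 0.03047577 -0.49907036  0.8660254 ]
[ 0.56293895 -0.06107803  0.16624356]
t 0.1 pos [ 0.2004 -0.6178  0.2216] shift units [ 9.062 13.918 -1.384] turn units [ 2.659 -1.823  7.365] F [0.6 0.3 0.7] w 0.0874
```

```bash
python3 -m pendant '[0.4,0.6,0.3,0.26,-0.18,0.73,87, 0.4,0.6,0.3,0.26,-0.18,0.73,87, 0.4,0.6,0.3,0.26,-0.18,0.73,87, 0.5,0.7,0.1,0.26,-0.18,0.73,87, 0.5,0.7,0,0.26,-0.18,0.73,87, 0.5,0.7,0,0.26,-0.18,0.73,87, 0.5,0.7,0,0.26,-0.18,0.73,87, 0.5,0.7,0,0.26,-0.18,0.73,87, 0.5,0.7,0,0.26,-0.18,0.73,87, 0.5,0.7,0,0.26,-0.18,0.73,87]' 40; python3 - <<'E'
from h import *
goto(deck(p,-.08,0,.14))
from cell import env; print(env.get_obs()["qpos"])
E
```

```text
time_s: 1.35
tool_pos: [0.3888, -0.3495, 0.2621]
tool_rot: [-89.9, 29.6, -87.0]
force: [0.0, 0.7, -0.3]
grip_width: 0.0871
t 1.35 pos [ 0.3888 -0.3495  0.2621] shift units [ 4.353  7.212 -2.397] turn units [0.043 0.008 0.057] F [ 0.   0.7 -0.3] w 0.0871
[ 67.90146777  21.79065032 -22.55340812  81.02693073 -11.31080072
 101.02349457  48.14824256]
```

```bash
python3 -m pendant '[0.5,0.8,0,0,0,0,87, 0.5,0.8,0,0,0,0,87, 0.5,0.8,-0.2,0,0,0,87, 0.5,0.8,-0.3,0,0,0,87, 0.5,0.8,-0.3,0,0,0,87, 0.5,0.8,-0.4,0,0,0,87, 0.5,0.8,-0.4,0,0,0,87, 0.5,0.8,-0.4,0,0,0,87, 0.3,0.6,-0.3,0.04,0,0.05,87, 0,0,0,0,0,0,87]' ; python3 - <<'E'
from h import *
goto(deck(p,-.08,0,.14))
from cell import env; print(env.get_obs()["qpos"])
for n in("scene","top"):
    c=env.read_camera(n); cv2.imwrite(f"pics/{n}2.png",c["image"][:,:,::-1])
E
```

```text
time_s: 2.6
tool_pos: [0.5601, -0.0678, 0.1696]
tool_rot: [-90.1, 30.0, -86.6]
force: [-0.3, 0.2, 0.6]
grip_width: 0.0865
t 2.6 pos [ 0.5601 -0.0678  0.1696] shift units [ 0.07   0.167 -0.085] turn units [ 0.001 -0.005  0.003] F [-0.3  0.2  0.6] w 0.0865
[ 47.45981994  22.37701515 -32.56691205  93.18993676 -16.65101082
  78.63769851  24.14015728]
```

View pics/scene2.png

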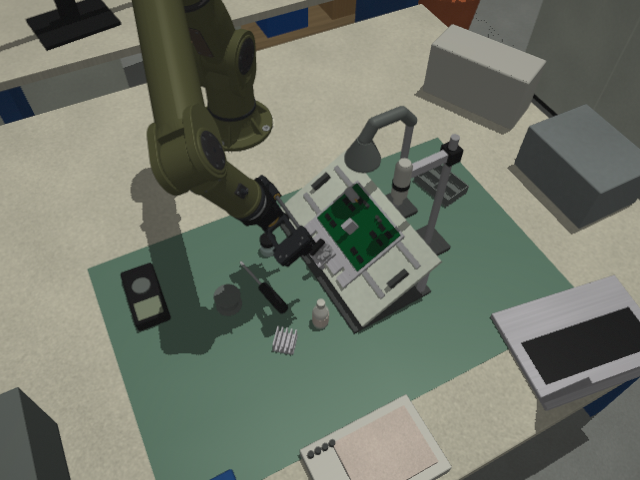

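```bash
python3 -m pendant '[0.02,0.28,-0.44,0,0,0,60, 0,0.28,-0.44,0,0,0,60, 0,0.28,-0.45,0,0,0,60, 0,0.28,-0.45,0,0,0,60, 0,0.28,-0.45,0,0,0,60, 0,0,0,0,0,0,60]' ; python3 - <<'E'
from h import *
goto(deck(p,-.08,0,.041))
from cell import env
a=[];
for n,r in(("scene",(260,190,420,310)),("top",(280,200,400,300))):
    c=env.read_camera(n); im=c["image"][:,:,::-1][r[1]:r[3],r[0]:r[2]]; a.append(cv2.resize(im,(400,400*im.shape[0]//im.shape[1]),interpolation=cv2.INTER_CUBIC))
h=max(x.shape[0] for x in a); cv2.imwrite("pics/z3.png",np.hstack([cv2.copyMakeBorder(x,0,h-x.shape[0],0,0,0) for x in a]))
E
```

```text
time_s: 3.45
tool_pos: [0.5605, -0.0153, 0.0807]
tool_rot: [-90.1, 29.9, -86.9]
force: [0.5, 0.2, 0.0]
grip_width: 0.06
t 3.45 pos [ 0.5605 -0.0153  0.0807] shift units [-0.013  0.091 -0.005] turn units [ 0.013 -0.006  0.033] F [0.5 0.2 0. ] w 0.06
```

View pics/z3.png

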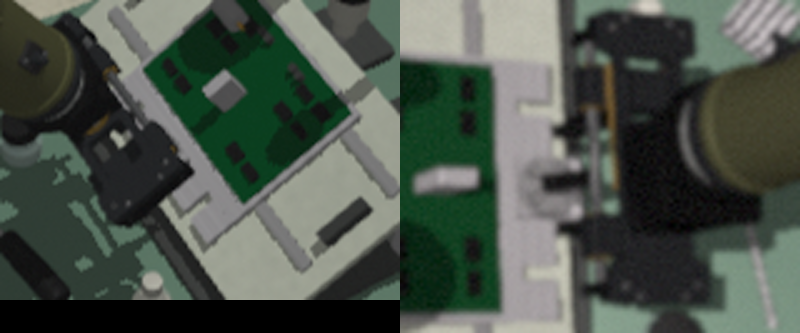

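```bash
python3 -m pendant '[-0.01,0.09,0,0,0,0.03,60, 0,0,0,0,0,0,30, 0,0,0,0,0,0,5, 0,0,0,0,0,0,5, 0,0,0,0,0,0,5, 0,0,0,0,0,0,5, 0,0,0,0,0,0,5]' 30 ; python3 - <<'E'
from h import *
goto(deck(p,-.08,0,.041))
E
```

```text
time_s: 4.42
tool_pos: [0.5601, -0.0104, 0.0814]
tool_rot: [-90.1, 29.9, -86.4]
force: [-2.7, 0.1, 2.0]
grip_width: 0.0116
t 4.425 pos [ 0.5601 -0.0104  0.0814] shift units [-0.004 -0.032 -0.023] turn units [ 0.009 -0.005 -0.009] F [-2.7  0.1  2. ] w 0.0116
```

```bash
python3 -m pendant '[0.004,-0.06,0.105,0,0,0,5, 0.004,-0.06,0.105,0,0,0,5, 0.004,-0.06,0.105,0,0,0,5, 0,0,0,0,0,0,5, 0,0,0,0,0,0,5]' ; python3 - <<'E'
from h import *
goto(deck(p,-.08,0,.041)+.0145*Rt()[1])
E
```

```text
time_s: 5.05
tool_pos: [0.5604, -0.0172, 0.0935]
tool_rot: [-90.1, 29.9, -86.4]
force: [-2.5, 4.6, -8.6]
grip_width: 0.0116
t 5.05 pos [ 0.5604 -0.0172  0.0935] shift units [-0.001 -0.042 -0.01 ] turn units [ 0.009 -0.006 -0.01 ] F [-2.5  4.6 -8.6] w 0.0116
```

```bash
python3 -m pendant '[0,-0.012,0.022,0,0,0,5, 0,0,0,0.02,-0.35,0.61,5, 0,0,0,0.02,-0.35,0.61,5]' ; python3 - <<'E'
from h import *
goto(deck(p,-.08,0,.041)+.0155*Rt()[1],14)
from cell import env; print(env.get_obs()["qpos"],env.get_obs()["wrist_torque"])
E
```

```text
time_s: 5.42
tool_pos: [0.5605, -0.0177, 0.0943]
tool_rot: [-82.0, 28.9, -70.1]
force: [-1.7, 4.6, -9.0]
grip_width: 0.0116
t 5.425 pos [ 0.5605 -0.0177  0.0943] shift units [-0.002 -0.043 -0.009] turn units [ 0.011  0.01  -0.036] F [-1.7  4.6 -9. ] w 0.0116
[ 46.13668359  25.82565227 -36.03391846  99.39945778 -14.92486991
  68.34552698  36.34081901] [-0.63879108  0.09512625  0.14287388]
```

```bash
python3 -m pendant '[0,0,0,0.024,-0.4,0.69,5, 0,0,0,0.024,-0.4,0.69,5, 0,0,0,0.024,-0.4,0.69,5, 0,0,0,0.024,-0.4,0.69,5, 0,0,0,0.024,-0.4,0.69,5, 0,0,0,0.024,-0.4,0.69,5, 0,0,0,0,0,0,5]' ; python3 - <<'E'
from h import *
goto(deck(p,-.08,0,.041)+.0155*Rt()[1],62)
from cell import env; print(env.get_obs()["qpos"],env.get_obs()["wrist_torque"])
E
```

```text
time_s: 6.3
tool_pos: [0.5606, -0.0176, 0.0944]
tool_rot: [-62.9, 13.4, -21.2]
force: [-1.3, 5.1, -8.8]
grip_width: 0.0115
t 6.3 pos [ 0.5606 -0.0176  0.0944] shift units [-0.005 -0.045 -0.012] turn units [-0.004  0.016  0.002] F [-1.3  5.1 -8.8] w 0.0115
[ 53.38360315  28.58693025 -45.49356578  99.3319943   -9.93317568
  67.50528936  80.23241002] [-0.41061866  0.0068957   0.01229104]
```

```bash
python3 -m pendant '[-0.002,0.03,-0.05,0,0,0,5, -0.002,0.03,-0.05,0,0,0,5, -0.001,0.02,-0.04,0,0,0,5, 0,0,0,0,0,0,5, 0,0,0,0,0,0,5]' ; python3 - <<'E'
from h import *
goto(deck(p,-.08,0,.041)+.009*Rt()[1],62)
from cell import env; print(env.get_obs()["wrist_torque"])
E
```

```text
time_s: 6.92
tool_pos: [0.5605, -0.0148, 0.0894]
tool_rot: [-62.9, 13.5, -21.3]
force: [-3.4, 4.5, -4.4]
grip_width: 0.0114
t 6.925 pos [ 0.5605 -0.0148  0.0894] shift units [-0.007 -0.035 -0.027] turn units [-0.     0.013  0.008] F [-3.4  4.5 -4.4] w 0.0114
[-0.31549778  0.4108887   0.39146661]
```

```bash
python3 -m pendant '[-0.001,0.014,-0.025,0,0,0,5, 0,0,0,0,0,0,5]' ; python3 -c "
from h import *
goto(deck(p,-.08,0,.041)+.008*Rt()[1],62)"
```

```text
time_s: 7.18
tool_pos: [0.5605, -0.0147, 0.0893]
tool_rot: [-63.0, 13.5, -21.3]
force: [-5.9, 1.9, 1.9]
grip_width: 0.0115
t 7.175 pos [ 0.5605 -0.0147  0.0893] shift units [-0.009 -0.024 -0.046] turn units [0.001 0.013 0.009] F [-5.9  1.9  1.9] w 0.0115
```

```bash
python3 -m pendant '[0,0,0,0,0,0,40, 0,0,0,0,0,0,40, 0,0,0,0,0,0,40, 0.02,-0.3,0.52,0,0,0,40, 0.02,-0.3,0.52,0,0,0,40, 0.02,-0.3,0.52,0,0,0,40, 0.02,-0.3,0.52,0,0,0,40, 0,0,0,0,0,0,40]' ; python3 - <<'E'
from h import *
goto(deck(p,.005,0,.12),0)
from cell import env
a=[];
for n,r in(("scene",(260,190,420,310)),("top",(280,200,400,300))):
    c=env.read_camera(n); im=c["image"][:,:,::-1][r[1]:r[3],r[0]:r[2]]; a.append(cv2.resize(im,(400,400*im.shape[0]//im.shape[1]),interpolation=cv2.INTER_CUBIC))
h=max(x.shape[0] for x in a); cv2.imwrite("pics/z4.png",np.hstack([cv2.copyMakeBorder(x,0,h-x.shape[0],0,0,0) for x in a]))
E
```

```text
time_s: 8.18
tool_pos: [0.5659, -0.0642, 0.1727]
tool_rot: [-63.0, 13.1, -21.5]
force: [-0.7, 0.9, -0.0]
grip_width: 0.0401
t 8.175 pos [ 0.5659 -0.0642  0.1727] shift units [-0.203  2.164  0.467] turn units [-0.149  3.126 -5.349] F [-0.7  0.9 -0. ] w 0.0401
```

View pics/z4.png

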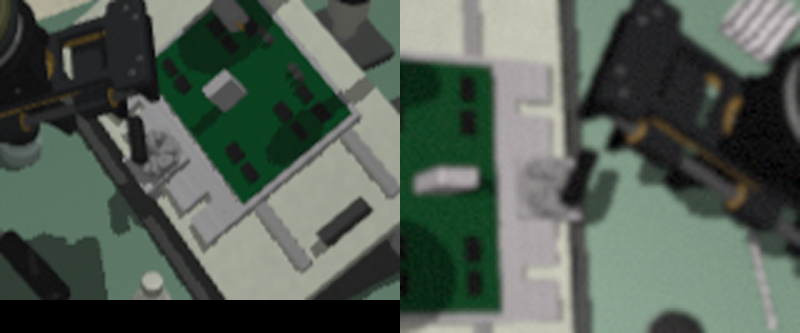

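```bash
python3 -m pendant '[0,0,0.1,-0.02,0.447,-0.764,40, -0.03,0.34,0.06,-0.02,0.447,-0.764,40, -0.03,0.34,0.06,-0.02,0.447,-0.764,40, -0.03,0.34,0.06,-0.02,0.447,-0.764,40, -0.03,0.34,0.06,-0.02,0.447,-0.764,40, -0.03,0.34,0.06,-0.02,0.447,-0.764,40, -0.03,0.34,0.06,-0.02,0.447,-0.764,40, 0,0,0,0,0,0,40]' ; python3 - <<'E'
from h import *
goto(deck(p,.005,0,.12),0)
goto(deck(p,.005,0,.028),0)
from cell import env
print(env.get_obs()["qpos"])
a=[];
for n,r in(("scene",(270,150,430,270)),("top",(230,190,370,310))):
    c=env.read_camera(n); im=c["image"][:,:,::-1][r[1]:r[3],r[0]:r[2]]; a.append(cv2.resize(im,(400,400*im.shape[0]//im.shape[1]),interpolation=cv2.INTER_CUBIC))
h=max(x.shape[0] for x in a); cv2.imwrite("pics/z5.png",np.hstack([cv2.copyMakeBorder(x,0,h-x.shape[0],0,0,0) for x in a]))
E
```

```text
time_s: 9.28
tool_pos: [0.5563, 0.0211, 0.1892]
tool_rot: [-90.0, 30.4, -86.2]
force: [0.2, -0.2, 0.8]
grip_width: 0.0398
t 9.275 pos [0.5563 0.0211 0.1892] shift units [0.038 0.032 0.056] turn units [-0.038 -0.002 -0.028] F [ 0.2 -0.2  0.8] w 0.0398
t 9.275 pos [0.5563 0.0211 0.1892] shift units [-0.032  1.18  -1.936] turn units [-0.038 -0.002 -0.028] F [ 0.2 -0.2  0.8] w 0.0398
[ 45.30860325  18.41446624 -37.81577336  96.69038797 -19.0597858
  76.08598329  17.91549348]
```

View pics/z5.png

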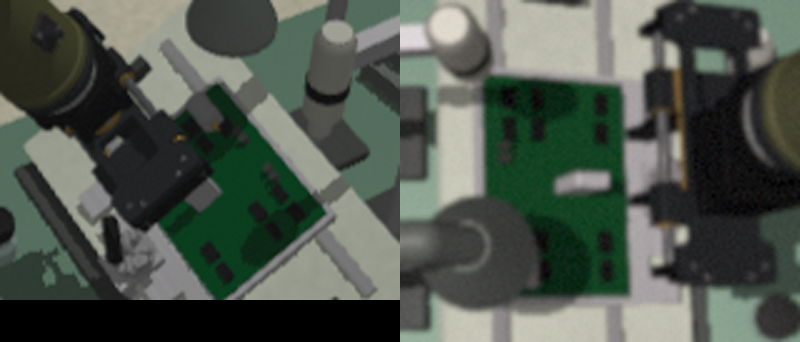

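```bash
python3 -m pendant '[0,0.236,-0.39,-0.04,0,-0.03,40, -0.01,0.236,-0.39,0,0,0,40, -0.01,0.236,-0.39,0,0,0,40, -0.01,0.236,-0.39,0,0,0,40, 0,0.236,-0.38,0,0,0,40, 0,0,0,0,0,0,40]' ; python3 - <<'E'
from h import *
goto(deck(p,.005,0,.028),0)
from cell import env
a=[];
for n,r in(("scene",(270,150,430,270)),("top",(230,190,370,310))):
    c=env.read_camera(n); im=c["image"][:,:,::-1][r[1]:r[3],r[0]:r[2]]; a.append(cv2.resize(im,(400,400*im.shape[0]//im.shape[1]),interpolation=cv2.INTER_CUBIC))
h=max(x.shape[0] for x in a); cv2.imwrite("pics/z6.png",np.hstack([cv2.copyMakeBorder(x,0,h-x.shape[0],0,0,0) for x in a]))
E
```

```text
time_s: 10.12
tool_pos: [0.5548, 0.0675, 0.111]
tool_rot: [-90.2, 30.0, -86.8]
force: [-0.8, -0.6, 1.0]
grip_width: 0.0399
t 10.125 pos [0.5548 0.0675 0.111 ] shift units [0.005 0.02  0.02 ] turn units [-0.002 -0.014  0.018] F [-0.8 -0.6  1. ] w 0.0399
```

View pics/z6.png

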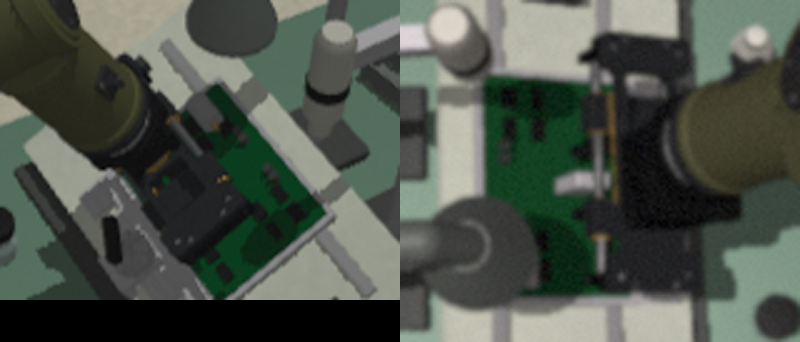

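```bash
python3 -m pendant '[0,0,0,0,0,0,20, 0,0,0,0,0,0,5, 0,0,0,0,0,0,5, 0,0,0,0,0,0,5, 0,0,0,0,0,0,5]' 25; python3 -c "
from h import *
goto(deck(p,.005,-.0605,.028),0)"
```

```text
time_s: 10.85
tool_pos: [0.556, 0.066, 0.1124]
tool_rot: [-90.0, 29.9, -86.8]
force: [-1.1, -0.1, 2.1]
grip_width: 0.0118
t 10.85 pos [0.556  0.066  0.1124] shift units [ 1.486  0.15  -0.017] turn units [ 0.006 -0.001  0.029] F [-1.1 -0.1  2.1] w 0.0118
```

```bash
python3 -m pendant '[0.3,0.018,0,0,0,0,5, 0.3,0.018,0,0,0,0,5, 0.3,0.018,0,0,0,0,5, 0.3,0.018,0,0,0,0,5, 0.25,0.015,0,0,0,0,5, 0,0,0,0,0,0,5]'; python3 -c "
from h import *
goto(deck(p,.005,-.0605,.028),0)"
```

```text
time_s: 11.6
tool_pos: [0.6154, 0.0694, 0.1124]
tool_rot: [-89.9, 29.9, -86.8]
force: [-1.9, -3.2, 4.6]
grip_width: 0.012
t 11.6 pos [0.6154 0.0694 0.1124] shift units [-0.     0.065 -0.017] turn units [0.005 0.006 0.031] F [-1.9 -3.2  4.6] w 0.012
```

```bash
python3 -m pendant '[0.05,0.003,0,0,0,0,5, 0.05,0.003,0,0,0,0,5, 0,0,0,0,0,0,5]'; python3 -c "
from h import *
goto(deck(p,.005,-.0605,.028),0)"
```

```text
time_s: 11.98
tool_pos: [0.6154, 0.0694, 0.1123]
tool_rot: [-90.4, 30.0, -86.8]
force: [-12.8, -6.9, 13.2]
grip_width: 0.0119
t 11.975 pos [0.6154 0.0694 0.1123] shift units [-0.     0.065 -0.015] turn units [ 0.006 -0.036  0.012] F [-12.8  -6.9  13.2] w 0.0119
```

```bash
python3 -m pendant '[0,0,0,0,0,0,40, 0,0,0,0,0,0,40, 0,0,0,0,0,0,40, 0.01,-0.2,0.35,0,0,0,40, 0.02,-0.3,0.52,0,0,0,40, 0.02,-0.3,0.52,0,0,0,40, 0.02,-0.3,0.52,0,0,0,40, 0.02,-0.3,0.52,0,0,0,40, 0,0,0,0,0,0,40]'; python3 - <<'E'
from h import *
goto(deck(p,-.08,0,.15),62)
from cell import env
B=[((-.009,.019,-.066,-.054,.012,.052),(255,0,255)),((-.088,.088,-.155,.035,.0,.001),(0,255,255))]
for n,r in(("scene",(260,170,420,290)),("top",(230,170,370,290))):
    c=env.read_camera(n); im=np.ascontiguousarray(c["image"][:,:,::-1]); cv2.imwrite(f"pics/{n}7raw.png",im); overlay(im,n,B,p,r,4.5,f"pics/{n}7.png")
E
```

```text
time_s: 13.1
tool_pos: [0.6234, 0.0121, 0.2117]
tool_rot: [-89.7, 29.8, -86.8]
force: [-0.1, 0.0, -0.2]
grip_width: 0.04
t 13.1 pos [0.6234 0.0121 0.2117] shift units [-1.504 -1.954 -0.921] turn units [ 0.177 -3.066  5.416] F [-0.1  0.  -0.2] w 0.04
```

View pics/scene7.png

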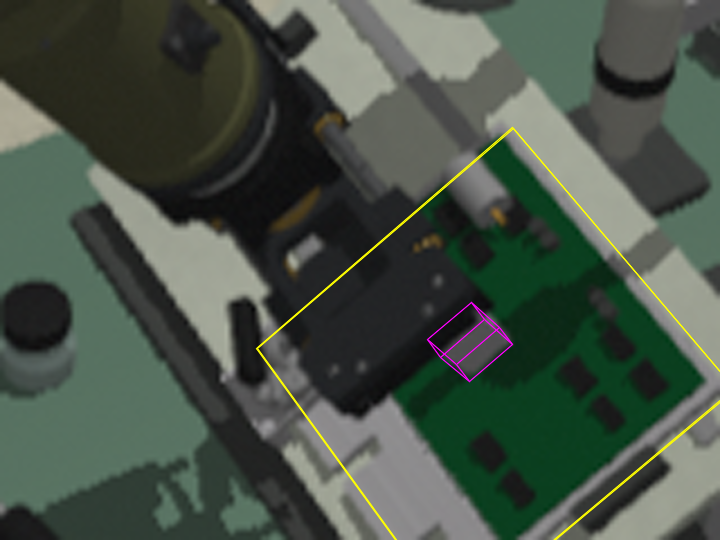

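View pics/top7.png

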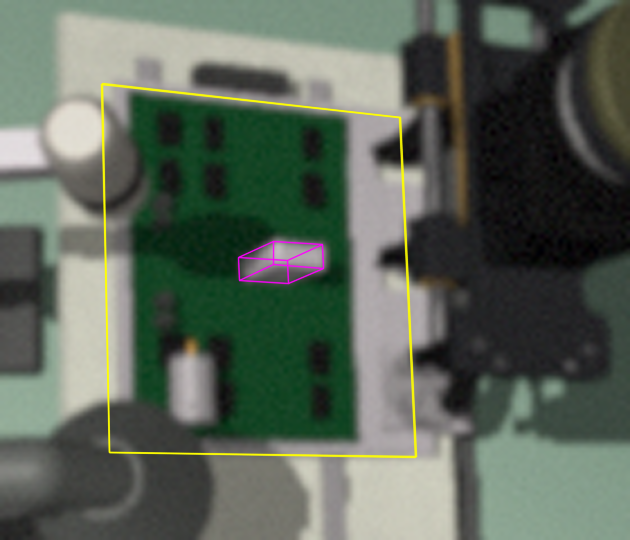

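```bash
python3 -m pendant '[-0.2,-0.28,0,0.025,-0.438,0.774,40, -0.2,-0.28,0,0.025,-0.438,0.774,40, -0.2,-0.28,-0.1,0.025,-0.438,0.774,40, -0.2,-0.28,-0.15,0.025,-0.438,0.774,40, -0.2,-0.28,-0.2,0.025,-0.438,0.774,40, -0.2,-0.28,-0.2,0.025,-0.438,0.774,40, -0.2,-0.2,-0.2,0.025,-0.438,0.774,40, 0,0,0,0,0,0,40]'; python3 - <<'E'
from h import *
n=Rt()[1]; G=np.array([.5605,-.0147,.0893]); goto(G+.06*n,62); goto(G,62)
from cell import env
a=[];
for n,r in(("scene",(260,190,420,310)),("top",(280,200,400,300))):
    c=env.read_camera(n); im=c["image"][:,:,::-1][r[1]:r[3],r[0]:r[2]]; a.append(cv2.resize(im,(400,400*im.shape[0]//im.shape[1]),interpolation=cv2.INTER_CUBIC))
h=max(x.shape[0] for x in a); cv2.imwrite("pics/z8.png",np.hstack([cv2.copyMakeBorder(x,0,h-x.shape[0],0,0,0) for x in a]))
E
```

```text
time_s: 14.2
tool_pos: [0.5645, -0.0614, 0.174]
tool_rot: [-63.3, 13.9, -21.3]
force: [-0.4, 0.1, -0.8]
grip_width: 0.0398
t 14.2 pos [ 0.5645 -0.0614  0.174 ] shift units [-0.054  0.419 -0.819] turn units [ 0.019 -0.037 -0.002] F [-0.4  0.1 -0.8] w 0.0398
t 14.2 pos [ 0.5645 -0.0614  0.174 ] shift units [-0.1    1.168 -2.118] turn units [ 0.019 -0.037 -0.002] F [-0.4  0.1 -0.8] w 0.0398
```

View pics/z8.png

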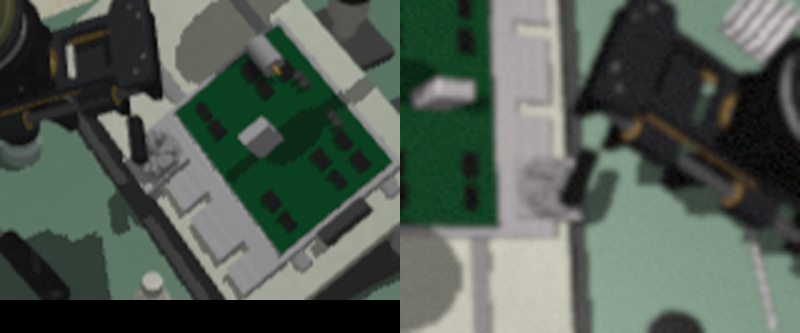

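Carrier is at the stop and the plunger still parked (bar at the same angle). Descend and grip again.

```bash
python3 -m pendant '[-0.02,0.23,-0.42,0.02,-0.04,0,40, -0.02,0.23,-0.42,0,0,0,40, -0.02,0.23,-0.42,0,0,0,40, -0.02,0.23,-0.42,0,0,0,40, -0.02,0.24,-0.42,0,0,0,40, 0,0,0,0,0,0,25, 0,0,0,0,0,0,5, 0,0,0,0,0,0,5, 0,0,0,0,0,0,5, 0,0,0,0,0,0,5]' 30; python3 - <<'E'
from h import *
goto(np.array([.5605,-.0147,.0893]),62)
E
```

```text
time_s: 15.55
tool_pos: [0.5618, -0.0164, 0.0916]
tool_rot: [-63.0, 13.3, -21.2]
force: [-1.9, -4.2, 2.5]
grip_width: 0.0117
t 15.55 pos [ 0.5618 -0.0164  0.0916] shift units [-0.032  0.042 -0.058] turn units [ 0.014  0.023 -0.007] F [-1.9 -4.2  2.5] w 0.0117
```

```bash
python3 -m pendant '[0.002,-0.04,0.065,0,0,0,5, 0.002,-0.04,0.065,0,0,0,5, 0,0,0,0,0,0,5, 0,0,0,0,0,0,5]'; python3 - <<'E'
from h import *
goto(np.array([.5618,-.0164,.0916]),62)
E
```

```text
time_s: 16.05
tool_pos: [0.5616, -0.0185, 0.0959]
tool_rot: [-63.0, 13.3, -21.1]
force: [1.7, 0.0, -11.9]
grip_width: 0.0116
t 16.05 pos [ 0.5616 -0.0185  0.0959] shift units [ 0.004  0.053 -0.108] turn units [ 0.009  0.021 -0.012] F [  1.7   0.  -11.9] w 0.0116
```

```bash
python3 -m pendant '[0.001,-0.015,0.025,0,0,0,5, 0,0,0,-0.024,0.4,-0.69,5, 0,0,0,-0.024,0.4,-0.69,5, 0,0,0,-0.024,0.4,-0.69,5, 0,0,0,-0.024,0.4,-0.69,5, 0,0,0,-0.024,0.4,-0.69,5, 0,0,0,-0.024,0.4,-0.69,5, 0,0,0,-0.024,0.4,-0.69,5, 0,0,0,-0.018,0.3,-0.52,5, 0,0,0,0,0,0,5]'; python3 - <<'E'
from h import *
goto(deck(p,-.08,0,.041),0)
from cell import env; print(env.get_obs()["wrist_torque"])
E
```

```text
time_s: 17.3
tool_pos: [0.5606, -0.0197, 0.0966]
tool_rot: [-90.0, 29.9, -86.1]
force: [-2.1, -3.9, -14.9]
grip_width: 0.0115
t 17.3 pos [ 0.5606 -0.0197  0.0966] shift units [-0.016  0.201 -0.401] turn units [ 0.012 -0.001 -0.045] F [ -2.1  -3.9 -14.9] w 0.0115
[-2.96526507 -0.1130452   0.16279695]
```

```bash
python3 -m pendant '[0,0.05,-0.08,0,0,-0.04,5, 0,0.05,-0.08,0,0,0,5, 0,0.05,-0.08,0,0,0,5, 0,0.05,-0.08,0,0,0,5, 0,0,0,0,0,0,5]'; python3 - <<'E'
from h import *
goto(np.array([.5602,-.0118,.0838]),0)
from cell import env; print(env.get_obs()["wrist_torque"])
E
```

```text
time_s: 17.92
tool_pos: [0.5603, -0.0124, 0.084]
tool_rot: [-90.0, 29.9, -86.5]
force: [-4.4, -6.5, -11.7]
grip_width: 0.012
t 17.925 pos [ 0.5603 -0.0124  0.084 ] shift units [-0.003  0.015 -0.006] turn units [ 0.013 -0.002 -0.006] F [ -4.4  -6.5 -11.7] w 0.012
[-3.19915491  0.46068226  0.49057136]
```

```bash
python3 -m pendant '[0,0.02,-0.035,0,0,0,5, 0,0,0,0,0,0,5, 0,0,0,0,0,0,20, 0,0,0,0,0,0,40, 0,0,0,0,0,0,40, 0.01,-0.2,0.35,0,0,0,40, 0.02,-0.3,0.52,0,0,0,40, 0.02,-0.3,0.52,0,0,0,40, 0.02,-0.3,0.52,0,0,0,40, 0,0,0,0,0,0,40]'; python3 - <<'E'
from h import *
from cell import env
goto(np.array([.5602,-.0118,.0838]),0)
B=[((-.102,-.058,-.006,.006,.050,.066),(0,0,255)),((-.009,.019,-.066,-.054,.012,.052),(255,0,255))]
for n,r in(("scene",(260,170,420,290)),("top",(230,170,370,290))):
    c=env.read_camera(n); im=np.ascontiguousarray(c["image"][:,:,::-1]); overlay(im,n,B,p,r,4.5,f"pics/{n}9.png")
E
```

```text
time_s: 19.18
tool_pos: [0.5664, -0.0555, 0.1622]
tool_rot: [-89.6, 29.9, -86.5]
force: [0.1, -0.2, -0.8]
grip_width: 0.0402
t 19.175 pos [ 0.5664 -0.0555  0.1622] shift units [-0.155  1.092 -1.96 ] turn units [0.013 0.035 0.016] F [ 0.1 -0.2 -0.8] w 0.0402
```

View pics/scene9.png

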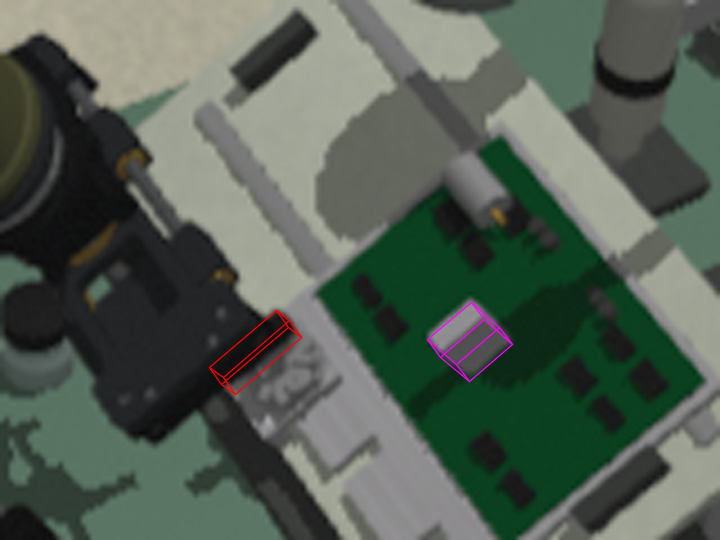

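View pics/top9.png

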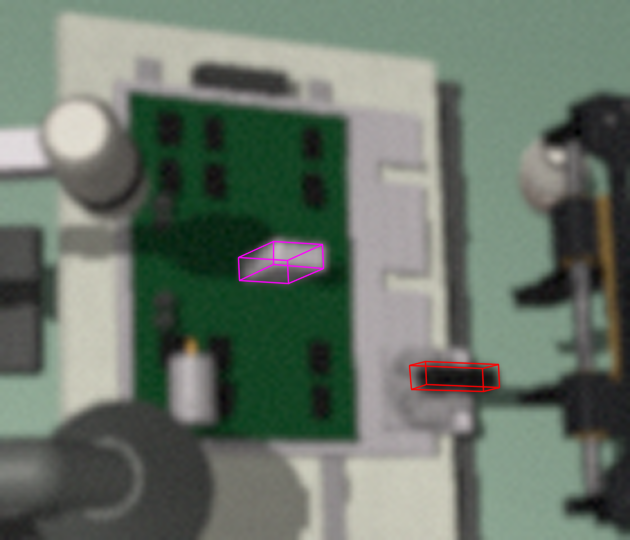

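```bash
python3 -m pendant '[0,-0.4,0.6,0,0,0,40, -0.3,-0.5,0.5,0,0,0,40, -0.4,-0.5,0.4,0,0,0,40, -0.4,-0.5,0.2,0,0,0,40, -0.4,-0.5,0.2,0,0,0,40, 0,0,0,0,0,0,40, 0,0,0,0,0,0,40]'; python3 - <<'E'
from h import *
from cell import env
for n,r in(("scene",(295,220,345,270)),("top",(300,225,350,275))):
    c=env.read_camera(n); im=np.ascontiguousarray(c["image"][:,:,::-1]); cv2.imwrite(f"pics/{n}10raw.png",im)
    a=cv2.imread(f"pics/{n}0.png")
    f=lambda z:cv2.resize(z[r[1]:r[3],r[0]:r[2]],(398,398),interpolation=cv2.INTER_NEAREST)
    cv2.imwrite(f"pics/{n}10.png",np.hstack([f(a),f(im)]))
    # shift of dark bar template
    t=a[r[1]+5:r[3]-5,r[0]+5:r[2]-5]
    g=lambda z:(z[r[1]:r[3],r[0]:r[2]].max(2)<45)
    for z in(a,im):
        y,x=np.nonzero(g(z)); k=cv2.connectedComponentsWithStats(g(z).astype(np.uint8))
        print(n,[(s.tolist(),ce.round(2).tolist()) for s,ce in zip(k[2][1:],k[3][1:]) if s[4]>25])
E
```

```text
time_s: 20.15
tool_pos: [0.5047, -0.1492, 0.2356]
tool_rot: [-89.9, 30.0, -86.5]
force: [0.2, 1.3, -0.1]
grip_width: 0.0398
scene [([32, 0, 10, 8, 48], [36.96, 3.12]), ([0, 13, 30, 37, 304], [15.45, 31.48]), ([41, 14, 9, 10, 39], [45.87, 18.82])]
scene [([43, 11, 7, 13, 46], [46.46, 15.57]), ([0, 13, 30, 37, 288], [15.25, 31.27])]
top [([23, 27, 17, 5, 66], [30.94, 28.88])]
top [([0, 21, 4, 8, 29], [1.34, 24.52]), ([23, 27, 17, 5, 68], [31.43, 28.72]), ([0, 30, 4, 9, 30], [1.3, 33.73])]
```

View pics/scene10.png

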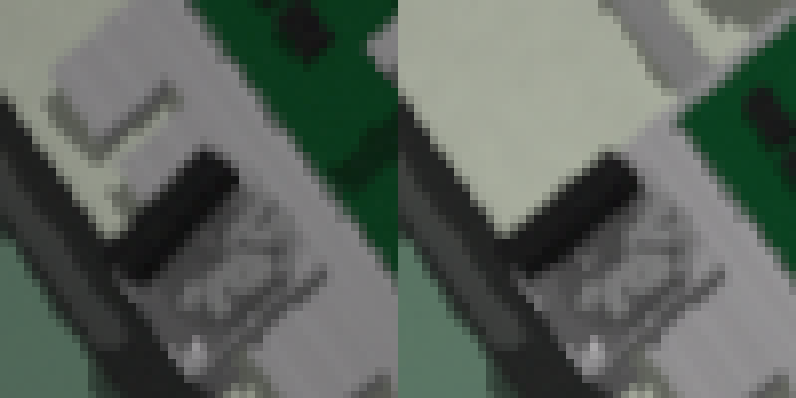

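View pics/top10.png

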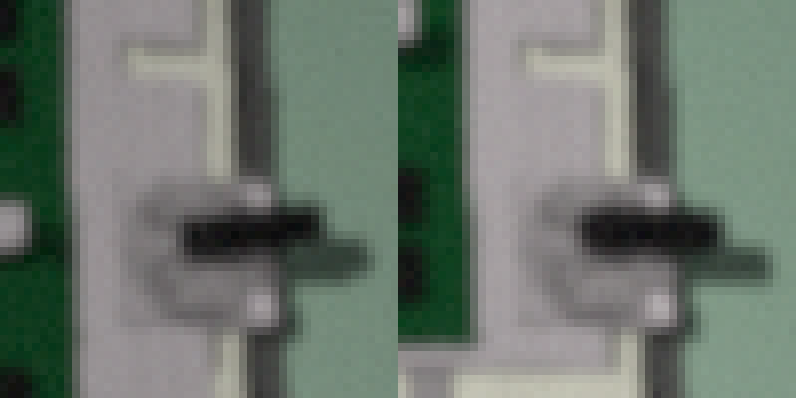

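View pics/top10raw.png

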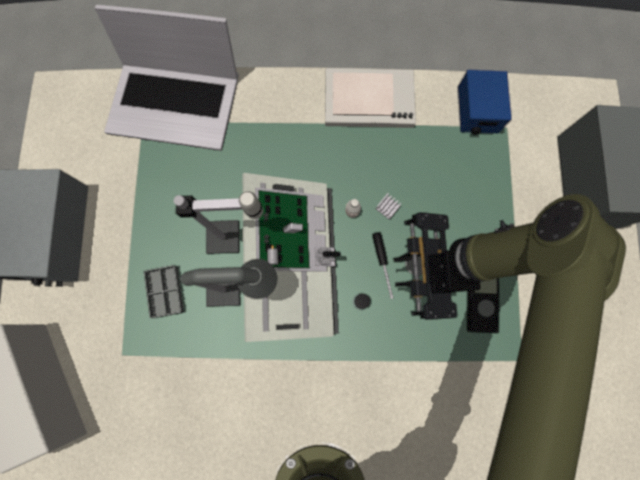

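```bash
python3 -c "
from cell import env
o=env.get_obs(); print(o['time_s'],o['force'],o['joint_velocities'].round(2)); print(env.sign_off())"
```

```text
20.25 [-0.23256782  1.35368601  1.07275693] [-0.23  0.    0.11 -0.24  0.13  0.05 -0.01]
the job is handed in; nothing more can be done
None
```

The carrier is locked against the end stop on the microscope's side (the stand's -y side), and I handed the job in at about 20 s of the 58 s allowed.

**What I did:** I pulled the plunger out about 15 mm, twisted it 62° counter-clockwise into the rest notch and let go. I then gripped the tab and slid the carrier until it stopped moving at about 13 N. After that I twisted the handle back, lowered it until the pin dropped, let go and backed away.

**Last checks:**
- **Pin home:** the bar sits within about 0.5 pixel of its starting picture in both cameras. A pin that had missed the notch would show as more than 3 pixels.
- **Handle turned back:** its angle is within a few degrees of the start.
- **Carrier at the stop:** the tab matches the -60 mm overlay.
- **Bystanders:** those visible in the last top picture stand where they were. The spool was hidden under the gripper at that moment, so I did not check it by eye; the gripper was well above it.
- **Robot clear:** it stood free of the scene, with only about 1–2 N on the force reading (noise).

No check failed. While I turned the handle back and lowered it there was some sideways load (up to about 15 N), which went away when I let go.

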